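Post a dead battery through a self-closing flap

ROBOT

A 6-joint arm with a two-finger parallel gripper is mounted at the origin on the work surface. World frame = base frame: x ahead of the robot, y to its left, z up, the work surface at z = 0. Lengths are in m, angles in rad, forces in N, time in s.
With the tool pointing down it reaches from about 0.275 to 0.85 m from the base axis. Payload 5.2 kg.
Tool frame: the origin (TCP) lies on the mounting face of the last link; the fingertips stand 173 mm ahead of it and the grasp point (between the pads) lies 155 mm ahead of it; z points along the fingers, y is the line along which they close (so a half turn about z gives the same grasp; the last joint's range is limited). The gripper opens to 85 mm and grips with 20 to 120 N. Pads are 22 mm wide; open, the fingers measure 114 mm over their backs; the gripper's body (76 mm by 85 mm) begins 54 mm behind the grasp point. The pads swing forward as they close: fully open they stand 13 mm farther back than shut.
Start: joints at [-1.488, 0.259, 1.535, -0, 1.348, -0.203], TCP at [0.155, -0.528, 0.405] pointing down, gripper open.
Joint ranges: [-3.14, 3.14], [-0.91, 2.08], [0.19, 2.58], [-1.22, 4.36], [0.22, 2.71], [-3.12, 3.12]. Speed limits (rad/s): [2.57, 2.57, 3.14, 3.14, 3.14, 3.14].

INTERFACE

Orientations are given as a unit quaternion [x, y, z, w].
In Python, from cell import manip gives the robot as it stands.
- The arm moves only by the tool jog_arm, never from a script. Its argument "series" is a list of rows, each an object with "xyz": the shift along the tool's x, y, z scaled (see below), a list of three; "rotation": the turn, a rotation vector about the tool's x, y, z scaled (see below), a list of three. A call has 1 to 8 rows; each row shifts and turns the commanded pose from where the row before left it, along the tool's axes as they then stand; what a row does not reach is not made up. The controller multiplies each number of a shift by 0.03 m and each number of a turn by 4 degrees. A row lasts 1/8 s, in which the tool goes at most 62.5 mm and 10.7 degrees, less where a joint would pass 70% of its speed; a pose out of reach is approached as far as the arm can. A call with a number of a shift or a turn outside -1 to 1 is refused whole. A call with a gripper value outside its range is refused whole. "gripper" is the closure, from 0 (fully open) to 1 (shut), set as the call begins (left out, the last holds). The fingers move at their own pace and stop on an object; "newtons" is the grip in N (left out, the last holds). Time passes only in rows, so rows that do not move let the fingers close. It gives the time, the measured TCP pose, the force, the opening and the grip force at its end, in the units of the state.
- manip.read_state(): the state, without advancing time (a new reading comes with each control period).
- manip.read_camera(name): name is "side" or "top" or "wrist"; returns (picture, depth): 384x512x3 uint8, blue, green, red; 384x512 float32, m along the optical axis (not along the pixel's ray), 0 where there is no reading.
- manip.get_calibration(name): a dict with "fov_y" (degrees; the focal length in pixels is half the picture's height over the tangent of half this angle, whatever the lens; pixels are square), "cx", "cy" (the principal point, pixels), "R" (3x3) and "t" (3): a world point X has camera coordinates R X + t; the wrist camera has in their place "tool_from_camera" (4x4, takes a point from camera to tool coordinates, whose origin is the TCP and whose axes are the flange's). Camera axes: x right, y down, z forward; pixel columns grow to the right and rows downward; lengths in m; the calibration is good to about 2 mm. The wrist camera is an equidistant fisheye: a pixel r from the principal point sees the ray r / f radians off the axis. A picture is of the moment at which its call begins: read the wrist's pose just before it. get_calibration takes no time and is no camera call.
- manip.finish_job(): hands the job in; it is judged then, once.
The state is a dict: "clock": time; "joint_pos": joint angles; "dq": joint speeds; "joint_torque": joint torques, N m; "position": TCP position; "eef_rot": TCP orientation; "contact_force": force on the tool from outside, world axes, zero at the start; "ft_torque": the same for the moment, N m; "width": opening from 0.0 (shut) to 1.0 (fully open); "gripper_force": force on a finger pad.
Only numpy, scipy, OpenCV 4.12 (cv2) and the standard library are available. Lean on these libraries where they do the work, as an engineer would, in place of code of your own. Each camera call takes 0.05 s, during which the arm holds its last target. There are 200 camera calls.

TASK

Post the orange dead battery into the used-battery box without picking it up: with one finger push the red bar aside so that the self-closing flap drops open, and while that finger keeps it open, push the battery along its lane with the other finger until it falls through into the box. Then leave the flap to close by itself, and leave the green fresh battery and everything else on the desk where they are.

Things in the scene. Friction and masses are not known exactly. Their poses are not given: they have to be found in the camera images.
- battery_box: Grey steel used-battery box fixed to the desk, 285 x 160 mm (x -160 to +125, y -80 to +80), origin on the desk; all mm below are in its frame, heights from the desk. Flat deck at 95. On it a lane runs along +x, centred on y = +35, between rails 5 high, 38 apart (x -155 to -2), to a hole (x 0 to 82, y -2 to +64) covered by the flap, with a guide fence 18 high along its +y side. Hollow, floor at 6, clear window at +x.
- flap (a joint): Angle of the spring-closed flap, 0 shut to 1.4 rad. Hinge along the box's x at y = -5, height 98. Its steel cover, +y of the hinge and level with the deck, has a lip 8 high at x = 2 to 5 that stops the battery; it swings DOWN into the box, worked by the red bar fixed to it. Springs shut when let go. Above 0.5 rad the lip is clear of the lane; at 0.9 or more the battery falls in freely, at less it can stick on the sloping cover.
- bar_corner (a point): Corner of the red bar (6 mm round, plate between it and the hinge), on the bar's axis at x = -85; shut: y = -44, height 112. The bar lies 42 from the hinge and, shut, leans to -y, 20 degrees above the deck. Pushed towards +y (2 to 4 N) it rises and opens the flap; upright above the hinge is 1.22 rad. From here it runs along x to bar_end.
- bar_end (a point): Far end of the red bar's straight part, x = +60. At its other end the bar goes on from bar_corner as a straight free horn, slanting to its tip at x = -150, y = -5, height 125 (shut). A finger low over the deck, moving along +x with its +y side at y = -20 to -8, meets the horn's -y side, pushes the bar aside, and from x = -85 on slides along the straight part keeping the flap open.
- lane_end (a point): Fixed point on the deck in the middle of the lane at the near edge of the hole: x = 0, y = +35, height 95 in the box's frame; axes are the box's.
- dead_battery: Dead battery, orange with a black end. A 9 V block battery, 46 x 26.5 x 17.5 mm, about 46 g, lying flat; its x axis is its 46 mm length (terminals, 2.5 mm more, at +x), y its width. Origin at the centre of its underside. Starts in the lane, centre 36 to 75 mm before the hole, nearly in line with it.
- dead_battery_center (a point): Centre of the dead battery, 8.75 mm above its underside.
- fresh_battery: Fresh battery, green with a black end, to be left alone. A 9 V block battery, 46 x 26.5 x 17.5 mm, about 46 g, lying flat; its x axis is its 46 mm length (terminals, 2.5 mm more, at +x), y its width. Origin at the centre of its underside. It lies across the deck behind the hole (x about +104, y -50 to +20).
- phone: Black phone, 150 x 72 x 8 mm, on the desk; bystander.
- keypad: Blue keypad, 120 x 220 x 38 mm, on the desk; bystander.
- mug: White mug, 80 mm across, 90 mm high; bystander.
- screwdriver: Screwdriver lying on the desk; bystander.
- adapter: Grey adapter, 90 x 60 x 28 mm; bystander.
- parts_tray: Blue parts tray, 100 x 140 x 35 mm; bystander.
Not all that is in view belongs to the job. Of the things like the dead_battery, leave any that is blue; of the rest the smaller one is meant.

How it is judged:
On the way, in this order (a step that is already met when the one before it is completed fails the run):
1. the flap is pushed open while the dead battery is still on the deck (value of joint flap above 0.4 rad and z of dead_battery_center in the frame of battery_box above 0.099 m), for 0.05 s.
2. a finger pushes the dead battery over the hole while the flap is held open (value of joint flap above 0.4 rad and x of dead_battery_center in the frame of battery_box above -0.012 m and contact force between the fingers and dead_battery above 0.01 N), for 0.02 s.
3. the dead battery has dropped inside the box (z of dead_battery_center in the frame of battery_box below 0.05 m and x of dead_battery_center in the frame of battery_box between -0.15 and 0.12 m and y of dead_battery_center in the frame of battery_box between -0.078 and 0.078 m), for 0.1 s.
At the end, for the whole second after the job is handed in: The dead battery lies at rest inside the box (centre less than 45 mm above the desk, within its walls), the flap has closed by itself to less than 0.06 rad, the fresh battery is within 20 mm and every other loose thing within 30 mm of where it was (z of dead_battery_center in the frame of battery_box below 0.045 m and x of dead_battery_center in the frame of battery_box between -0.15 and 0.12 m and y of dead_battery_center in the frame of battery_box between -0.078 and 0.078 m and linear speed of dead_battery below 0.03 m/s and value of joint flap below 0.06 rad and distance of fresh_battery from where it was at the start of the episode below 0.02 m and distance of each of phone, keypad, mug, screwdriver, adapter, parts_tray from where it was at the start of the episode below 0.03 m); the robot touches nothing.
It fails at once if the dead battery is lifted off the lane (centre more than 14 mm above where it rests) (z of dead_battery_center in the frame of battery_box above 0.118 m).
It fails at once if the fresh battery is moved by more than 20 mm (distance of fresh_battery from where it was at the start of the episode above 0.02 m).
It fails at once if another loose thing on the desk is moved by more than 30 mm (distance of any of phone, keypad, mug, screwdriver, adapter, parts_tray from where it was at the start of the episode above 0.03 m).
It also fails if it takes over 38 s, if anything falls off the work surface, if the arm or the gripper's body presses on something with over 40 N, if the wrist force passes 120 N, or if a joint passes its speed limit or range.

## Working session

There is one attempt and no reset: what is moved stays moved. The work goes in short steps, Python scripts to look and compute and a tool call to move; the robot and the scene stay as the last step left them, time stands still between calls to the robot, and variables do not carry over. Pictures are saved under pics/ and viewed, at most 10 in all, crops included, and the job is handed in when it is done.

Besides the shell and the picture viewer there is one more tool, called after "Emit:" by a JSON object that holds its "name" and its "arguments". jog_arm: Moves the arm, as the interface text tells. Its arguments: {"type":"object","properties":{"series":{"type":"array"},"gripper":{"type":"number"},"newtons":{"type":"number"}},"required":["series"]}

```bash
mkdir -p pics; ls; python3 - <<'E'
from cell import manip
import cv2,numpy as np
for n in("top","side"):
    p,d=manip.read_camera(n);cv2.imwrite(f"pics/{n}0.png",p);np.save(f"pics/{n}0.npy",d)
    print(n,manip.get_calibration(n))
print(manip.get_calibration("wrist"));print(manip.read_state())
E
```

```text
pics
top {'fov_y': 44.363772833602695, 'cx': 264.1975039509244, 'cy': 188.93743175046458, 'R': array([[-0.01736111, -0.999756  , -0.01365799],
       [-0.99800574,  0.01815662, -0.06045564],
       [ 0.06068887,  0.01258117, -0.99807744]]), 't': array([0.0073222 , 0.54170018, 1.4182652 ])}
side {'fov_y': 42.22090248577045, 'cx': 243.58121910760784, 'cy': 186.83173888567393, 'R': array([[-0.98931554, -0.14487529, -0.01630692],
       [-0.10457326,  0.7831055 , -0.61303361],
       [ 0.10158346, -0.60477841, -0.78988852]]), 't': array([0.53369595, 0.12038341, 1.34241638])}
{'fov_y': 65.70646984690485, 'cx': 253.5081598420082, 'cy': 186.50030999614265, 'tool_from_camera': array([[ 1.94568150e-04, -9.61087869e-01, -2.76242774e-01,
         7.03933959e-02],
       [ 9.99999978e-01,  2.07734301e-04, -1.83996509e-05,
        -4.54858639e-05],
       [ 7.50687808e-05, -2.76242765e-01,  9.61087888e-01,
         3.08344608e-02],
       [ 0.00000000e+00,  0.00000000e+00,  0.00000000e+00,
         1.00000000e+00]])}
{'clock': 0.1, 'joint_pos': array([-1.48779202e+00,  2.59272166e-01,  1.53594689e+00, -2.19678474e-06,
        1.34797533e+00, -2.02796404e-01]), 'dq': array([ 0.00066853, -0.00230996, -0.00387866,  0.00141659, -0.00035188,
        0.00032037]), 'joint_torque': array([ 1.74933681e-03, -4.46970284e+01, -2.91245681e+01, -2.67691876e-04,
        6.40992730e-03,  2.84766054e-05]), 'position': array([ 0.15506804, -0.52750038,  0.40396722]), 'eef_rot': array([ 9.89806755e-01,  1.42414698e-01,  4.68710091e-05, -7.99495642e-04]), 'contact_force': array([ 0.75233488, -0.42019378, -0.0416692 ]), 'ft_torque': array([-0.00894796, -0.0585616 , -0.04788883]), 'gripper_force': 0.0, 'width': 0.9959105392138529}
```

View pics/top0.png

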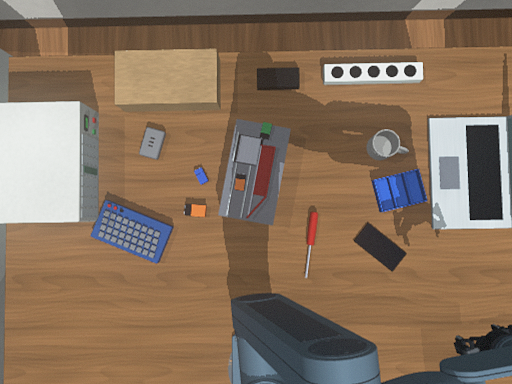

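View pics/side0.png

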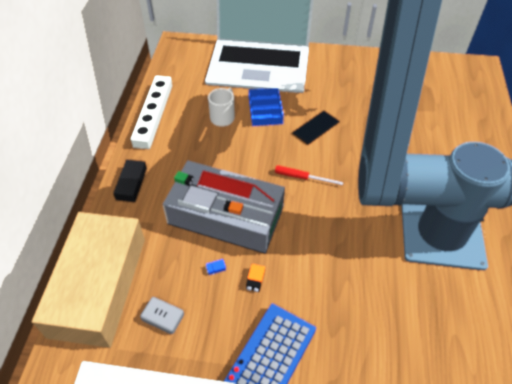

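Top view: box spans about (220-290, 120-223). The orange candidates are one in the lane at (240,183) and one on the desk at (196,210), and there is a blue one at (201,174). The lane one looks smaller and fits "starts in the lane". I'll confirm this in a crop and measure.

```bash
cat > h.py <<'E'
from cell import manip
import cv2,numpy as np
def cal(n):
    c=manip.get_calibration(n); c['f']=192/np.tan(np.radians(c['fov_y']/2)); return c
def ray(c,uv,z):
    uv=np.atleast_2d(uv).astype(float)
    d=np.c_[(uv[:,0]-c['cx'])/c['f'],(uv[:,1]-c['cy'])/c['f'],np.ones(len(uv))]@c['R']
    o=-c['R'].T@c['t']; return o+d*((z-o[2])/d[:,2])[:,None]
def cloud(c,D):
    v,u=np.mgrid[:384,:512]
    P=np.stack([(u-c['cx'])/c['f']*D,(v-c['cy'])/c['f']*D,D],-1)-c['t']
    return P@c['R']
E
python3 - <<'E'
from h import *
p=cv2.imread("pics/top0.png");D=np.load("pics/top0.npy");c=cal("top")
cv2.imwrite("pics/crop.png",cv2.resize(p[110:230,180:300],None,fx=5,fy=5,interpolation=cv2.INTER_CUBIC))
P=cloud(c,D)
m=(abs(P[...,2]-.095)<.006);m[:,:200]=0;m[:,310:]=0;m[:110]=0;m[235:]=0
print("deck z med",np.median(P[m][:,2]),m.sum(), "desk z", np.median(P[250:280,150:220,2]))
full=(P[...,2]>.08);full[:,:200]=0;full[:,310:]=0;full[:110]=0;full[235:]=0
q=P[full][:,:2].astype(np.float32)*1000
print("rect",cv2.minAreaRect(q), cv2.boxPoints(cv2.minAreaRect(q)))
h=cv2.cvtColor(p,cv2.COLOR_BGR2HSV)
def blobs(lo,hi,n,z):
    mm=cv2.inRange(h,lo,hi);k,l,s,ce=cv2.connectedComponentsWithStats(mm)
    for i in range(1,k):
        if s[i,4]>15 and 130<ce[i][0]<300 and 100<ce[i][1]<240:print(n,ce[i],s[i],ray(c,ce[i],z)[0].round(4),"depth z",np.median(P[l==i][:,2]).round(3))
blobs((8,200,120),(20,255,255),"orange",.1125);blobs((50,120,50),(75,255,255),"green",.1125);blobs((0,150,60),(5,255,255),"red",.11);blobs((110,150,60),(125,255,255),"blue",.02)
E
```

```text
deck z med 0.0954591356918677 4038 desk z 0.0004508473421738422
rect ((590.2460327148438, 24.096466064453125), (160.16368103027344, 286.05419921875), 78.44168090820312) [[434.0737  -25.70375]
 [714.32715 -83.01907]
 [746.41833  73.89668]
 [466.16492 131.212  ]]
red [264.65612648 162.97628458] [255 144  20  44 253] [ 0.6103 -0.0061  0.11  ] depth z 0.106
red [258.41666667 196.55952381] [247 186  20  32  84] [0.5146 0.0133 0.11  ] depth z 0.111
blue [200.95412844 175.73394495] [195 168  13  16 109] [0.5854 0.1898 0.02  ] depth z 0.018
```

View pics/crop.png

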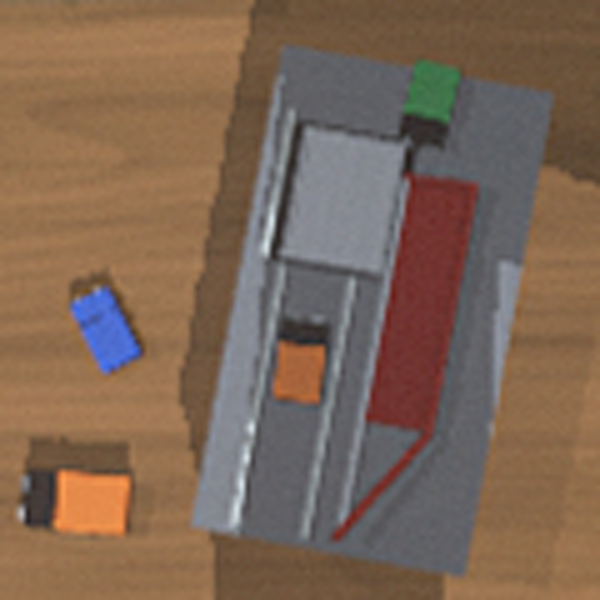

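The crop confirms it. The orange battery in the lane, at about (240,183) in the full picture, is the smaller one. The larger orange one on the desk and the blue one are decoys. The box fit is 286 x 160 mm against 285 x 160 expected, which puts the origin near (0.607, 0.021) with yaw −11.6°. Now I'll turn the tool by 28° and travel at height.

Emit:
{"name": "jog_arm", "arguments": {"series": [{"xyz": [0,0,0],"rotation": [0,0,1]},{"xyz": [0,0,0],"rotation": [0,0,1]},{"xyz": [0,0,0],"rotation": [0,0,1]},{"xyz": [0,0,0],"rotation": [0,0,1]},{"xyz": [0,0,0],"rotation": [0,0,1]},{"xyz": [0,0,0],"rotation": [0,0,1]},{"xyz": [0,0,0],"rotation": [0,0,1]}], "gripper": 0.5}}

```text
clock: 0.98
position: [0.1551, -0.5275, 0.4042]
eef_rot: [0.995, -0.102, -0.0, -0.001]
contact_force: [-0.2, 0.5, -0.3]
width: 0.496
gripper_force: 0.0
```

Emit:
{"name": "jog_arm", "arguments": {"series": [{"xyz": [0.235,-0.96,0],"rotation": [0,0,0]},{"xyz": [0.235,-0.96,0],"rotation": [0,0,0]},{"xyz": [0.235,-0.96,0],"rotation": [0,0,0]},{"xyz": [0.235,-0.96,0],"rotation": [0,0,0]},{"xyz": [0.235,-0.96,0],"rotation": [0,0,0]},{"xyz": [0.235,-0.96,0],"rotation": [0,0,0]},{"xyz": [0.235,-0.96,0],"rotation": [0,0,0]},{"xyz": [0.235,-0.96,0],"rotation": [0,0,0]}]}}

```text
clock: 1.98
position: [0.257, -0.3123, 0.4044]
eef_rot: [0.995, -0.101, -0.0, -0.0]
contact_force: [-0.5, 0.9, -0.2]
width: 0.5
gripper_force: 0.0
```

Emit:
{"name": "jog_arm", "arguments": {"series": [{"xyz": [0.235,-0.96,0],"rotation": [0,0,0]},{"xyz": [0.235,-0.96,0],"rotation": [0,0,0]},{"xyz": [0.235,-0.96,0],"rotation": [0,0,0]},{"xyz": [0.235,-0.96,0],"rotation": [0,0,0]},{"xyz": [0.235,-0.96,0],"rotation": [0,0,0]},{"xyz": [0.235,-0.96,0],"rotation": [0,0,0]},{"xyz": [0.235,-0.96,0],"rotation": [0,0,0]},{"xyz": [0.235,-0.96,0],"rotation": [0,0,0]}]}}

```text
clock: 2.98
position: [0.3586, -0.0981, 0.4045]
eef_rot: [0.995, -0.101, -0.0, -0.0]
contact_force: [0.5, -0.6, -0.2]
width: 0.5
gripper_force: 0.0
```

Emit:
{"name": "jog_arm", "arguments": {"series": [{"xyz": [0.235,-0.96,0],"rotation": [0,0,0]},{"xyz": [0.235,-0.96,0],"rotation": [0,0,0]},{"xyz": [0.235,-0.96,0],"rotation": [0,0,0]},{"xyz": [0.235,-0.96,0],"rotation": [0,0,0]},{"xyz": [0.235,-0.96,0],"rotation": [0,0,0]},{"xyz": [0.235,-0.96,0],"rotation": [0,0,0]},{"xyz": [0,0,0],"rotation": [0,0,0]}]}}

```text
clock: 3.85
position: [0.4349, 0.063, 0.4043]
eef_rot: [0.995, -0.1, -0.0, -0.0]
contact_force: [-0.8, 1.4, -0.2]
width: 0.494
gripper_force: 0.0
```

```bash
python3 - <<'E'
from h import *
s=manip.read_state();p,d=manip.read_camera("wrist")
print({k:s[k] for k in("clock","position","eef_rot","width","joint_pos")})
cv2.imwrite("pics/w1.png",cv2.resize(p,(768,576)));cv2.imwrite("pics/w1raw.png",p);np.save("pics/w1.npy",d);np.save("pics/w1pose.npy",np.r_[s["position"],s["eef_rot"]])
E
```

```text
{'clock': 3.85, 'position': array([0.43493683, 0.06295801, 0.40431373]), 'eef_rot': array([ 9.94998620e-01, -9.98877133e-02, -4.07739015e-04, -1.59448020e-04]), 'width': 0.49438937949441175, 'joint_pos': array([-1.11250518e-01,  5.68160056e-02,  1.78019072e+00,  3.20983848e-04,
        1.30540494e+00,  1.65957065e+00])}
```

View pics/w1.png

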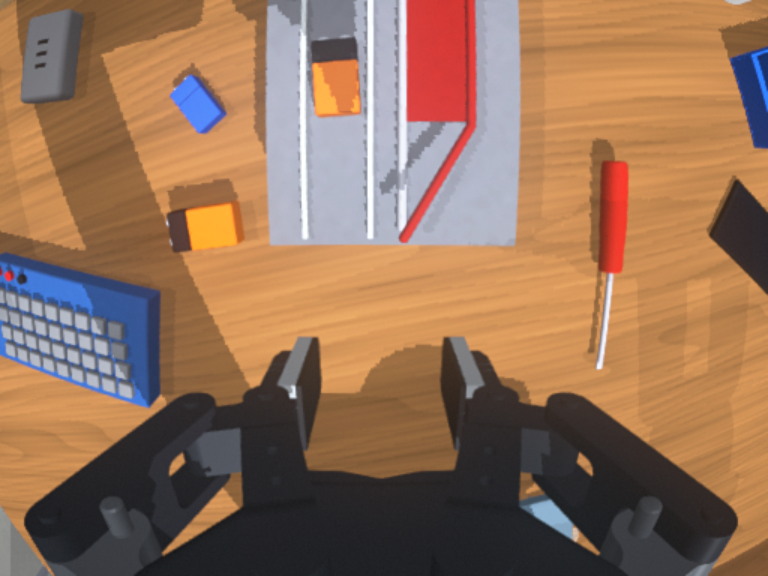

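The wrist view (768x576 scale) shows the box square to the tool. The deck's near edge runs from (271,245) to (516,245), the horn tip is at (404,240), the bar corner at (470,125), the battery's rear edge at y≈115, and the fingertips at (308,340) and (455,340). Next I'll turn these into positions in the tool frame.

```bash
cat >> h.py <<'E'
from scipy.spatial.transform import Rotation as Ro
def wdir(c,uv):
    x,y=(uv[0]-c['cx'])/c['f'],(uv[1]-c['cy'])/c['f'];r=np.hypot(x,y);k=np.tan(r)/r
    return np.array([x*k,y*k,1])
def wpt(c,uv,pose,z=None,D=None):
    T=c['tool_from_camera'];d=wdir(c,uv)
    if D is not None:
        q=T[:3,:3]@(d*D[int(round(uv[1])),int(round(uv[0]))])+T[:3,3]
        return q,Ro.from_quat(pose[3:]).apply(q)+pose[:3]
    R=Ro.from_quat(pose[3:]).as_matrix();o=R@T[:3,3]+pose[:3];w=R@T[:3,:3]@d
    return o+w*(z-o[2])/w[2]
E
python3 - <<'E'
from h import *
c=cal("wrist");pose=np.load("pics/w1pose.npy");D=np.load("pics/w1.npy")
O=np.array([.6074,.0206]);yaw=np.radians(-11.56);B=np.array([[np.cos(yaw),-np.sin(yaw)],[np.sin(yaw),np.cos(yaw)]])
bx=lambda w:np.r_[(w[:2]-O)@B,w[2]]*1000
print("tool yaw",np.degrees(Ro.from_quat(pose[3:]).as_matrix()[:2,0]@[[0],[1]]), "tcp box",bx(pose[:3]).round(1))
for n,uv,z in [("deckcorner +y(-160,80)",(271,245),.095),("deckcorner -y(-160,-80)",(516,245),.095),("deck edge +y far(80)",(268,60),.095),("deck edge -y far(-80)",(520,60),.095),("horn tip(-150,-5)",(404,240),.125),("bar corner(-85,-44)",(471,125),.112),("rail+ (54)",(306,170),.1),("rail-(16)",(369,170),.1),("bat rear L",(320,116),.1125),("bat rear R",(360,113),.1125),("bat junc L",(314,63),.1125),("bat junc R",(357,59),.1125)]:
    u=np.array(uv)/1.5
    print(n,bx(wpt(c,u,pose,z)).round(1),"depth z",(wpt(c,u,pose,D=D)[1][2]*1000).round(0))
for n,uv in [("L tip in",(316,342)),("L in2",(305,346)),("L tip out",(294,342)),("L",(290,385)),("R tip in",(446,342)),("R mid",(462,346)),("R out",(474,375)),("R low in",(460,400)),("L low in",(308,420))]:
    print(n,(wpt(c,np.array(uv)/1.5,pose,D=D)[0]*1000).round(1))
E
```

```text
tool yaw [-11.3890341] tcp box [-177.5    6.9  404.3]
deckcorner +y(-160,80) [-164.1   78.2   95. ] depth z 96.0
deckcorner -y(-160,-80) [-163.5  -81.9   95. ] depth z 0.0
deck edge +y far(80) [-44.4  77.7  95. ] depth z 93.0
deck edge -y far(-80) [-42.4 -81.1  95. ] depth z -0.0
horn tip(-150,-5) [-155.3   -6.2  125. ] depth z 128.0
bar corner(-85,-44) [-88.5 -45.6 112. ] depth z 116.0
rail+ (54) [-116.1   52.8  100. ] depth z 99.0
rail-(16) [-116.6   14.1  100. ] depth z 100.0
bat rear L [-84.   42.2 112.5] depth z 105.0
bat rear R [-82.7  19.  112.5] depth z 101.0
bat junc L [-52.   45.8 112.5] depth z 111.0
bat junc R [-50.3  20.8 112.5] depth z 95.0
L tip in [ 10.6 -21.4 164.4]
L in2 [ 11.4 -24.2 159.3]
L tip out [-97.3 -80.1 405. ]
L [ 11.6 -24.3 133.7]
R tip in [ 12.   20.9 161.2]
R mid [ 11.7  25.7 158.6]
R out [ 12.2  25.6 138.1]
R low in [  6.3  21.5 134.7]
L low in [ -4.4 -21.6 140.8]
```

The wrist fit agrees with the given sizes: deck width 160, rails 38.7 apart, corner to horn-tip offsets right. Relative to the tool, the box is about 3.5 mm nearer in −x and 1.5 mm in −y. The finger faces are at ±21.3, and the battery's rear is at x ≈ −80. I'll descend to TCP z ≈ 0.271.

Emit:
{"name": "jog_arm", "arguments": {"series": [{"xyz": [0,0.05,0.9],"rotation": [0,0,0]},{"xyz": [0,0,0.9],"rotation": [0,0,0]},{"xyz": [0,0,0.9],"rotation": [0,0,0]},{"xyz": [0,0,0.9],"rotation": [0,0,0]},{"xyz": [0,0,0.5],"rotation": [0,0,0]},{"xyz": [0,0,0.3],"rotation": [0,0,0]},{"xyz": [0,0,0.04],"rotation": [0,0,0]},{"xyz": [0,0,0],"rotation": [0,0,0]}]}}

```text
clock: 4.9
position: [0.4346, 0.0599, 0.272]
eef_rot: [0.995, -0.101, 0.0, 0.0]
contact_force: [-0.6, 0.6, 0.3]
width: 0.498
gripper_force: 0.0
```

```bash
python3 - <<'E'
from h import *
s=manip.read_state();p,d=manip.read_camera("wrist");c=cal("wrist")
print(s["clock"],s["position"],s["contact_force"])
v,u=np.mgrid[:384,:512];T=c['tool_from_camera']
x,y=(u-c['cx'])/c['f'],(v-c['cy'])/c['f'];r=np.hypot(x,y)+1e-9;k=np.tan(np.minimum(r,1.5))/r
P=(np.stack([x*k*d,y*k*d,d],-1)@T[:3,:3].T+T[:3,3])*1000
# finger points: near tool x 0..14, |y| 18..45
m=(P[...,0]>-12)&(P[...,0]<14)&(abs(P[...,1])>18)&(abs(P[...,1])<45)&(P[...,2]>120)&(P[...,2]<185)&(d>0)
for sg in(-1,1):
    q=P[m&(np.sign(P[...,1])==sg)];print(sg,len(q),np.percentile(q[:,2],[50,90,97,99,100]).round(1),np.percentile(abs(q[:,1]),[1,50,99]).round(1))
a=cv2.resize(p,(640,480));b,_=manip.read_camera("side");b=cv2.resize(b[140:270,140:310],None,fx=3,fy=3)
cv2.imwrite("pics/w2.png",a);cv2.imwrite("pics/s2.png",b)
E
```

```text
4.9 [0.43457342 0.05994807 0.27199898] [-0.59652013  0.58384277  0.31152371]
-1 2338 [137.6 161.6 168.3 177.3 178.5] [21.3 25.1 44.1]
1 2327 [137.6 161.6 167.9 177.1 178.2] [20.8 24.6 44. ]
```

View pics/w2.png

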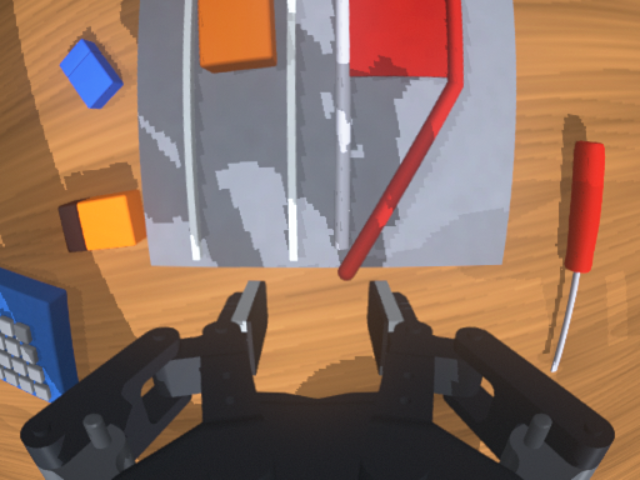

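The image shows finger B just to the −y side of the horn tip (346,275), finger A lined up with the battery at (235,65), and clear deck below. Fingertip reach is about 167 mm. I'll lower by 3 mm, shift 1.5 mm towards +y and drive into the horn, stopping short of the battery.

Emit:
{"name": "jog_arm", "arguments": {"series": [{"xyz": [0,-0.05,0.1],"rotation": [0,0,0]},{"xyz": [0.35,0,0],"rotation": [0,0,0]},{"xyz": [0.35,0,0],"rotation": [0,0,0]},{"xyz": [0.35,0,0],"rotation": [0,0,0]},{"xyz": [0.35,0,0],"rotation": [0,0,0]},{"xyz": [0.35,0,0],"rotation": [0,0,0]},{"xyz": [0.35,0,0],"rotation": [0,0,0]},{"xyz": [0.3,0,0],"rotation": [0,0,0]}]}}

```text
clock: 6.0
position: [0.5043, 0.0467, 0.2671]
eef_rot: [0.995, -0.101, -0.003, 0.0]
contact_force: [-6.7, -3.4, 1.3]
width: 0.501
gripper_force: 1.2
```

```bash
python3 - <<'E'
from h import *
s=manip.read_state();p,d=manip.read_camera("wrist");print(s["clock"],s["position"],s["contact_force"])
b,_=manip.read_camera("top");b=cv2.resize(b[110:230,180:300],None,fx=3,fy=3)
a=cv2.resize(p,(440,330));o=np.zeros((360,800,3),np.uint8);o[:330,:440]=a;o[:,440:]=b
cv2.imwrite("pics/m3.png",o)
E
```

```text
6.0 [0.50427032 0.04671706 0.26711784] [-6.65206134 -3.37629957  1.27498035]
```

View pics/m3.png

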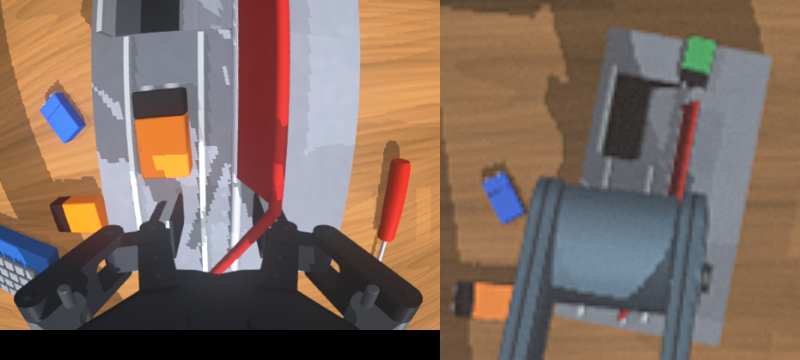

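The horn is engaged and the flap is opening: the top view (right) shows the hole dark at about (625,115). The battery at (163,130) is still ahead of finger A. Continuing along the lane, slowly.

Emit:
{"name": "jog_arm", "arguments": {"series": [{"xyz": [0.25,0,0],"rotation": [0,0,0]},{"xyz": [0.25,0,0],"rotation": [0,0,0]},{"xyz": [0.25,0,0],"rotation": [0,0,0]},{"xyz": [0.25,0,0],"rotation": [0,0,0]},{"xyz": [0.25,0,0],"rotation": [0,0,0]},{"xyz": [0.25,0,0],"rotation": [0,0,0]}]}}

```text
clock: 6.85
position: [0.5498, 0.038, 0.2685]
eef_rot: [0.995, -0.101, -0.0, 0.0]
contact_force: [-3.2, -3.2, 0.1]
width: 0.501
gripper_force: 1.8
```

```bash
python3 - <<'E'
from h import *
s=manip.read_state();p,d=manip.read_camera("wrist");print(s["clock"],s["position"],s["contact_force"])
cv2.imwrite("pics/w4.png",p)
E
```

```text
6.85 [0.54976293 0.03796667 0.26850081] [-3.22116916 -3.24654634  0.13588064]
```

View pics/w4.png

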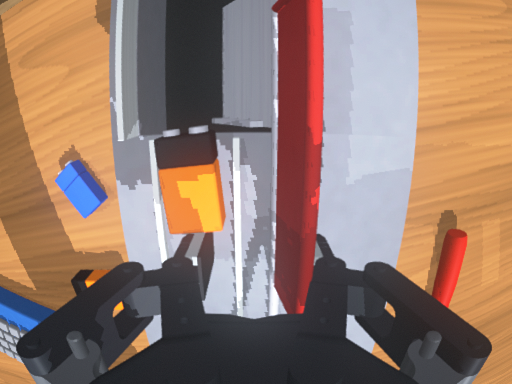

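The flap is held wide open with the bar against finger B. Finger A is behind the battery at about (205,235), and its terminals are at the hole's edge (185,130). Pushing on.

Emit:
{"name": "jog_arm", "arguments": {"series": [{"xyz": [0.2,0,0],"rotation": [0,0,0]},{"xyz": [0.2,0,0],"rotation": [0,0,0]},{"xyz": [0.2,0,0],"rotation": [0,0,0]},{"xyz": [0.2,0,0],"rotation": [0,0,0]},{"xyz": [0.2,0,0],"rotation": [0,0,0]},{"xyz": [0.2,0,0],"rotation": [0,0,0]},{"xyz": [0.2,0,0],"rotation": [0,0,0]},{"xyz": [0.2,0,0],"rotation": [0,0,0]}]}}

```text
clock: 7.9
position: [0.5967, 0.0283, 0.2685]
eef_rot: [0.995, -0.101, 0.0, -0.0]
contact_force: [-3.2, -2.8, 1.3]
width: 0.501
gripper_force: 1.7
```

Emit:
{"name": "jog_arm", "arguments": {"series": [{"xyz": [0.2,0,0],"rotation": [0,0,0]},{"xyz": [0.2,0,0],"rotation": [0,0,0]},{"xyz": [0.2,0,0],"rotation": [0,0,0]},{"xyz": [0,0,0],"rotation": [0,0,0]},{"xyz": [0,0,0],"rotation": [0,0,0]},{"xyz": [0,0,0],"rotation": [0,0,0]}]}}

```text
clock: 8.65
position: [0.6143, 0.0247, 0.2688]
eef_rot: [0.995, -0.101, 0.001, 0.0]
contact_force: [0.5, -3.0, -0.6]
width: 0.504
gripper_force: 1.6
```

```bash
python3 - <<'E'
from h import *
s=manip.read_state();p,d=manip.read_camera("wrist");print(s["clock"],s["position"],s["contact_force"])
cv2.imwrite("pics/w5.png",p)
E
```

```text
8.65 [0.61426948 0.02472482 0.26876859] [ 0.52050074 -2.95016685 -0.59020649]
```

View pics/w5.png

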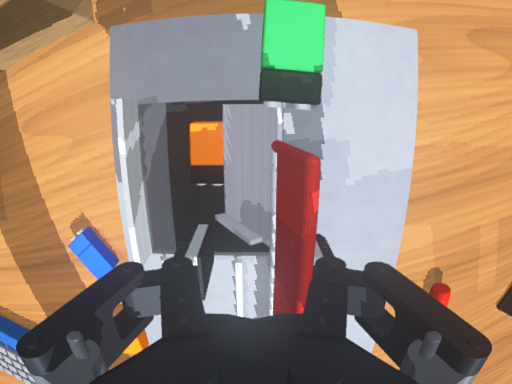

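The battery (207,145) is down inside the box, under the open hole, and the push force has gone. I'll lift straight up so the flap can close.

Emit:
{"name": "jog_arm", "arguments": {"series": [{"xyz": [0,0,-0.5],"rotation": [0,0,0]},{"xyz": [0,0,-0.5],"rotation": [0,0,0]},{"xyz": [0,0,-0.9],"rotation": [0,0,0]},{"xyz": [0,0,-0.9],"rotation": [0,0,0]},{"xyz": [0,0,-0.9],"rotation": [0,0,0]},{"xyz": [0,0,-0.9],"rotation": [0,0,0]},{"xyz": [0,0,0],"rotation": [0,0,0]},{"xyz": [0,0,0],"rotation": [0,0,0]}]}}

```text
clock: 9.7
position: [0.6136, 0.0252, 0.4067]
eef_rot: [0.995, -0.101, 0.0, -0.0]
contact_force: [0.5, -1.0, -1.7]
width: 0.5
gripper_force: 0.0
```

```bash
python3 - <<'E'
from h import *
s=manip.read_state();p,d=manip.read_camera("wrist");print(s["clock"],s["position"],s["contact_force"])
cv2.imwrite("pics/w6.png",p)
E
```

```text
9.7 [0.61359383 0.02522733 0.40667586] [ 0.53175999 -1.00836507 -1.6811607 ]
```

View pics/w6.png

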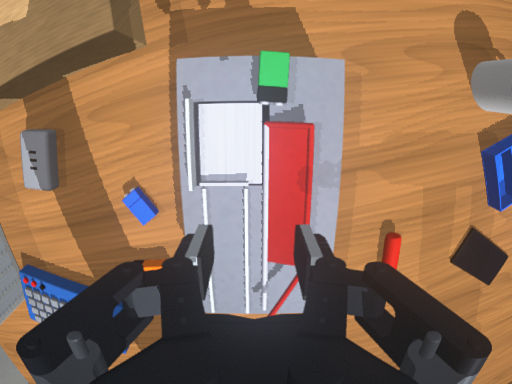

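The flap is shut: the cover is flush at (230,143) and the bar is back at its start angle. The lane is empty and the green battery is where it was. I'll wait a second, then hand in.

Emit:
{"name": "jog_arm", "arguments": {"series": [{"xyz": [0,0,0],"rotation": [0,0,0]},{"xyz": [0,0,0],"rotation": [0,0,0]},{"xyz": [0,0,0],"rotation": [0,0,0]},{"xyz": [0,0,0],"rotation": [0,0,0]},{"xyz": [0,0,0],"rotation": [0,0,0]},{"xyz": [0,0,0],"rotation": [0,0,0]},{"xyz": [0,0,0],"rotation": [0,0,0]},{"xyz": [0,0,0],"rotation": [0,0,0]}]}}

```text
clock: 10.75
position: [0.6139, 0.0248, 0.4065]
eef_rot: [0.995, -0.101, 0.0, -0.0]
contact_force: [0.6, 0.1, -0.3]
width: 0.499
gripper_force: 0.0
```

```bash
python3 -c "
from cell import manip
print(manip.finish_job())"
```

```text
the job is handed in; nothing more can be done
None
```

I pushed the dead battery through the open flap into the box; the last picture shows the flap shut, the lane empty and the green battery where it was. I handed the job in at about 11 s; no verdict was returned.

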